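# Latch the ebony peg rack into the bench dryer

## Robot

A 7-joint arm with a two-finger parallel gripper is mounted at the origin on the work surface. World frame = base frame: x ahead of the robot, y to its left, z up, the work surface at z = 0. Lengths are in mm, angles in rad, forces in N, time in s.
With the tool pointing down it reaches from about 400 to 900 mm from the base axis. Payload 5.5 kg.
Tool frame: the origin (TCP) lies at the very end of the fingers, on their centre line; the grasp point (between the pads) lies 19 mm behind it; z points along the fingers, y is the direction in which the jaws open and shut (so a half turn about z gives the same grasp; the last joint's range is limited). The gripper opens to 92 mm and grips with 3 to 60 N. Pads are 19 mm wide; open, the fingers measure 130 mm over their backs; the gripper's body (75 mm by 190 mm) begins 47 mm behind the grasp point.
Start: joints at [-0.979, 0.501, -0.427, 1.55, 0.221, 1.138, -0.21], TCP at [209.851, 615.194, 192.129] pointing down, gripper open.
Joint ranges: [-2.88, 2.88], [-0.31, 2.03], [-1.54, 1.56], [0.2, 2.42], [-1.41, 4.55], [0.19, 2.02], [-2.57, 2.57]. Speed limits (rad/s): [2.57, 2.57, 3.14, 3.14, 3.14, 3.14, 3.14].

## Interface

Orientations are given as a unit quaternion [w, x, y, z].
In Python, from workcell import * gives the robot as it stands.
- The arm moves only by the tool move_arm, never from a script. Its argument "increments" is a list of rows, each an object of numbers: "jaw": the finger opening in m, from 0 to 0.0918; "dx", "dy", "dz": the shift along the tool's x, y, z in m; "rx", "ry", "rz": the turn, a rotation vector about the tool's x, y, z in rad. A call has 1 to 12 rows; each row shifts and turns the pose as measured when the row begins, along the tool's axes as they then stand; what a row does not reach is not made up. A row lasts 1/8 s, in which the tool goes at most 62.5 mm and 10.7 degrees, less where a joint would pass 70% of its speed; a pose out of reach is approached as far as the arm can. A call with a gripper value outside its range is refused whole. The fingers move at their own pace and stop on an object; "force" is the grip in N (left out, the last holds). Time passes only in rows, so rows that do not move let the fingers close. It gives the time, the measured TCP pose, the force and the opening at its end, in the units of the state.
- get_obs(): the state, without advancing time (a new reading comes with each control period).
- grab_frame(name): name is "scene" or "top" or "wrist"; returns a dict with "img" (420x560x3 uint8, red, green, blue), "fx", "fy", "cx", "cy" (pixels), "k1" (the pictures are not rectified: a ray, as slopes to the right and down, at radius r is drawn at 1 + k1 r^2 times it, then the intrinsics apply), "origin" and "attitude" of the camera in the world; the wrist camera has in their place "T_tool_cam" (4x4, takes a point from camera to tool coordinates, whose origin is the TCP and whose axes are the flange's). Camera axes: x right, y down, z forward; pixel columns grow to the right and rows downward; lengths in mm; the calibration is good to about 2 mm. A picture is of the moment at which its call begins: read the wrist's pose just before it. There is no depth.
- hand_in(): hands the job in, once; it reports no verdict.
The state is a dict: "time": time; "joint_pos": joint angles; "qd": joint speeds; "effort": joint torques, N m; "position": TCP position; "orientation": TCP orientation; "ft_force": force on the tool from outside, world axes, zero at the start; "moment": the same for the moment, N m; "gripper_width": opening from 0.0 (shut) to 1.0 (fully open).
Only numpy, scipy, OpenCV 4.12 (cv2) and the standard library are available. Lean on these libraries where they do the work, as an engineer would, in place of code of your own. Each camera call takes 0.05 s, during which the arm holds its last target.

## Task

Set the rack of black ebony pegs down upright, without dropping it, in the middle of the dryer's spring lift, lengthwise along the platform, then press it down until the catch snaps over and keeps the lift down. Let go and leave it there; do not disturb the rack of pale bridges.

Things in the scene. Friction and masses are not known exactly. Their poses are not given: they have to be found in the camera images.
- peg_rack: Loose rack, 0.25-0.5 kg: dark base 120 (x) x 60 (y) x 16 mm, four black pegs standing on it 46 mm from the middle towards the short ends (tops at 69 mm), and in the middle a pale upright handle block, 40 mm along x, 18 mm thick along y, top at 87 mm. Grip it across y at about 65 mm; both its sides are free. Origin: centre of the underside; z up.
- bridge_rack: Bystander, to be left where it stands: the same rack and handle (size, origin, axes) but carrying four pale maple violin bridges, no black pegs. Also near by, unlisted: a closed amber jar (62 mm wide, 85 mm high) and a brush.
- lift_top (a point): Centre of the platform's top face, 150 (x) x 100 (y) mm, black rubber; moves with it. Raised, it is level with the rim of the grey dryer box (200 x 150 mm), 70 mm above the table, in a well of 160 x 110 mm. x points along the platform to the catch: a spring bolt with red nose and red knob outside the box, 100 to 190 mm from this point, not above the rim. z up.
- lift (a joint): How far the platform has sunk, m: 0 raised, 0.028 on its stop. Spring: 0.35 N per mm; it sinks a few mm under the rack alone, pressing it home takes up to about 15 N. The sloped spring catch snaps over by itself at about 0.022 (press to 0.025 or more to be sure); let go, the lift then stays at about 0.021 to 0.022. Pressed less, it springs up again.
Things that resemble listed ones, but are neither listed nor needed, are in the scene too. What is shaped like the peg_rack but turquoise or yellow is not meant.

How it is judged:
By the outcome, as a careful person would: the job done as asked, in the order asked, and still so for the second after the job is handed in, with the robot touching nothing.
It also fails if it takes over 38 s, if anything falls off the work surface, if the arm or the gripper's body presses on something with over 40 N, if the wrist force passes 120 N, or if a joint passes its speed limit or range.

## Working session

There is one attempt and no reset: what is moved stays moved. The work goes in short steps, Python scripts to look and compute and a tool call to move; the robot and the scene stay as the last step left them, time stands still between calls to the robot, and variables do not carry over. Pictures are saved under pics/ and viewed, and the job is handed in when it is done.

Besides the shell and the picture viewer there is one more tool, called after "Call:" as name(argument=value, ...), one argument or row to a line, values as JSON. move_arm: Moves the arm, as the interface text tells. Its arguments: {"type":"object","properties":{"increments":{"type":"array","items":{"type":"object","properties":{"jaw":{"type":"number"},"dx":{"type":"number"},"dy":{"type":"number"},"dz":{"type":"number"},"rx":{"type":"number"},"ry":{"type":"number"},"rz":{"type":"number"}}}},"force":{"type":"number"}},"required":["increments"]}

```bash
mkdir -p pics
cat > h.py <<'E'
from workcell import *
import numpy as np, cv2
def save(n,img): cv2.imwrite(f'pics/{n}.png',cv2.cvtColor(img,cv2.COLOR_RGB2BGR))
E
python3 - <<'E'
from h import *
o=get_obs();print(o)
import pickle
F={}
for n in ['scene','top','wrist']:
    f=grab_frame(n);F[n]=f;save(n+'0',f['img']);print(n,{k:v for k,v in f.items() if k!='img'})
pickle.dump((o,F),open('f0.pkl','wb'))
E
```

```text
{'time': 0.0, 'joint_pos': array([-0.97878909,  0.50183408, -0.42679934,  1.55149348,  0.22082314,
        1.13827709, -0.21031081]), 'qd': array([ 0.00028378, -0.00227437, -0.00229836,  0.0005028 , -0.00120415,
       -0.00057706,  0.00030098]), 'effort': array([ 5.47725340e-04, -5.66595805e+01, -5.81574887e+00, -2.79107684e+01,
       -6.85933814e-02,  3.07858363e-02,  1.80841826e-04]), 'position': array([209.68169628, 614.42295746, 191.06967905]), 'orientation': array([-1.81904379e-04,  1.63629634e-01,  9.86521360e-01, -9.57325971e-04]), 'ft_force': array([ 0.63370493,  0.13118422, -0.81809632]), 'moment': array([ 0.0205259 ,  0.00181842, -0.02205766]), 'gripper_width': 1.000439391270069}
scene {'fx': 498.85574252716816, 'fy': 498.85574252716816, 'cx': 279.9285938197294, 'cy': 214.26647586850208, 'k1': -0.07631760893650535, 'origin': array([1329.86991637,   80.23257524, 1348.24011089]), 'attitude': array([-0.19743329,  0.72815201,  0.63210992, -0.17678176])}
top {'fx': 419.69019475020684, 'fy': 419.69019475020684, 'cx': 275.8208026953025, 'cy': 205.945896658967, 'k1': -0.07802617785287316, 'origin': array([ 400.02567551,  141.05765481, 1069.8549669 ]), 'attitude': array([ 0.07544166, -0.69750637,  0.70961751, -0.0650877 ])}
wrist {'fx': 341.52479300551533, 'fy': 341.52479300551533, 'cx': 277.7056449088094, 'cy': 212.75606927896197, 'k1': -0.057790693381096526, 'T_tool_cam': array([[ 9.13535288e-06, -9.63264074e-01, -2.68555998e-01,
         7.09673493e+01],
       [ 9.99999015e-01,  3.85795819e-04, -1.34976657e-03,
         1.14199243e+00],
       [ 1.40378943e-03, -2.68555721e-01,  9.63263128e-01,
        -1.91847463e+02],
       [ 0.00000000e+00,  0.00000000e+00,  0.00000000e+00,
         1.00000000e+00]])}
```

View pics/scene0.png

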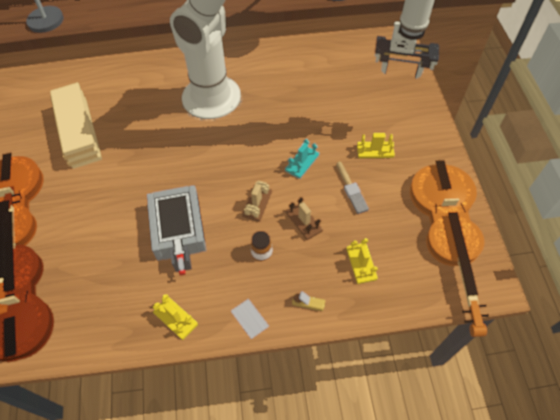

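View pics/top0.png

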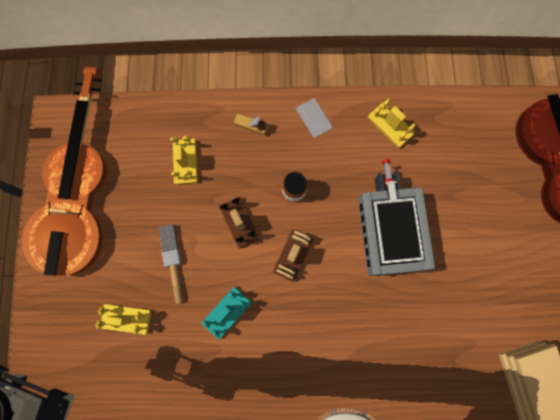

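View pics/wrist0.png

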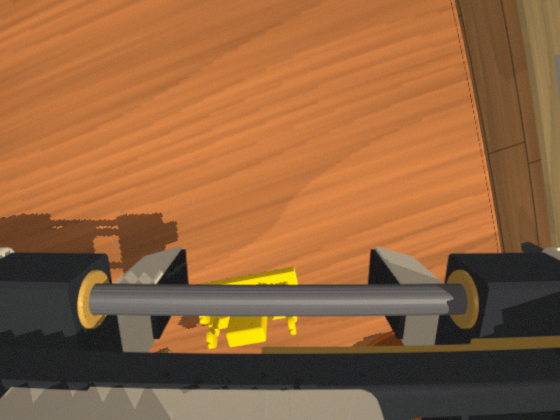

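The scene view shows the dryer at (176,220) with its catch at (180,255), and two dark racks at (305,217) and (257,200). In the top view the racks are at (240,221) and (294,255) and the dryer is at (397,230) with its red knob at (388,163). The wrist view shows only a yellow rack. Next is an enlarged crop of the two dark racks and the dryer.

```bash
cat >> h.py <<'E'
from scipy.spatial.transform import Rotation as R
def rot(q): return R.from_quat([q[1],q[2],q[3],q[0]]).as_matrix()
def pose(f,o=None):
    if 'origin' in f: return np.array(f['origin']),rot(f['attitude'])
    T=f['T_tool_cam'];Rt=rot(o['orientation']);return o['position']+Rt@T[:3,3],Rt@T[:3,:3]
def ray(f,uv,o=None):
    c,Rm=pose(f,o);K=np.array([[f['fx'],0,f['cx']],[0,f['fy'],f['cy']],[0,0,1]])
    p=cv2.undistortPoints(np.array(uv,float).reshape(-1,1,2),K,np.array([f['k1'],0,0,0,0.]),None,None,None).reshape(-1,2)
    return c,np.c_[p,np.ones(len(p))]@Rm.T
def onz(f,uv,z,o=None):
    c,d=ray(f,uv,o);return c+d*((z-c[2])/d[:,2])[:,None]
def proj(f,P,o=None):
    c,Rm=pose(f,o);q=(np.atleast_2d(P)-c)@Rm;q=q[:,:2]/q[:,2:];r2=(q**2).sum(1,keepdims=True)
    return q*(1+f['k1']*r2)*f['fx']+[f['cx'],f['cy']]
def crop(n,f,u0,u1,v0,v1,s):
    save(n,cv2.resize(f['img'][v0:v1,u0:u1],None,fx=s,fy=s,interpolation=cv2.INTER_CUBIC))
E
python3 - <<'E'
from h import *
import pickle
o,F=pickle.load(open('f0.pkl','rb'))
t,s=F['top'],F['scene']
crop('c_racks',t,210,330,190,290,6)
crop('c_dry',t,350,450,150,285,4)
crop('c_racks_s',s,230,335,170,245,7)
crop('c_dry_s',s,135,225,175,285,5)
for uv in [(240,221),(294,255)]: print(onz(t,[uv],80))
print(onz(t,[(397,230)],70),onz(s,[(176,216)],70))
E
```

```text
[[564.71173236 240.37708809  80.        ]]
[[481.36130707 113.13053125  80.        ]]
[[ 537.29126824 -136.6546912    70.        ]] [[ 537.35441427 -133.00221037   70.        ]]
```

View pics/c_racks.png

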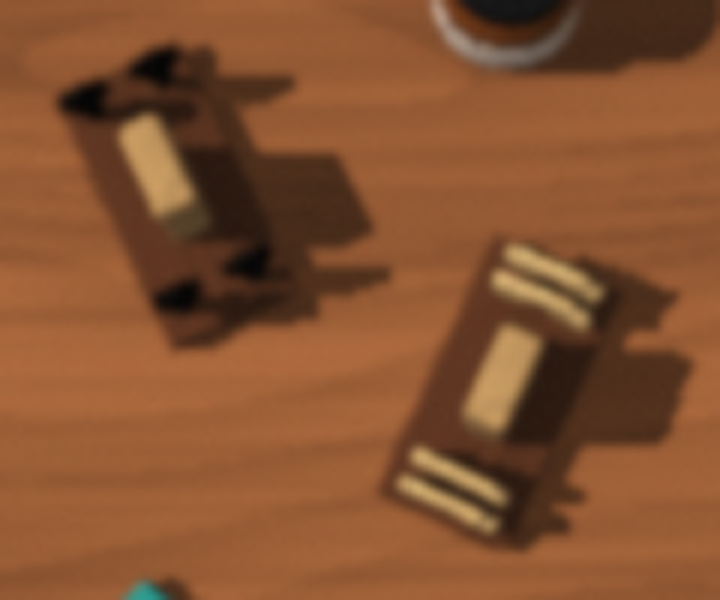

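View pics/c_dry.png

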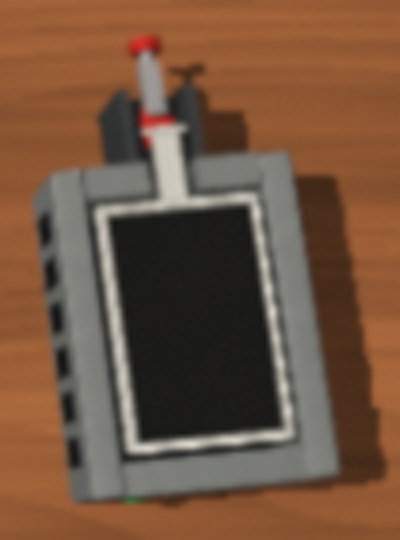

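View pics/c_racks_s.png

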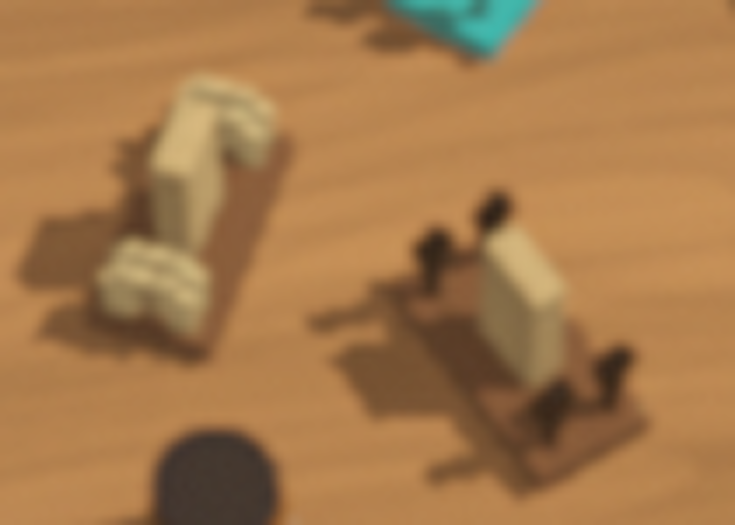

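View pics/c_dry_s.png

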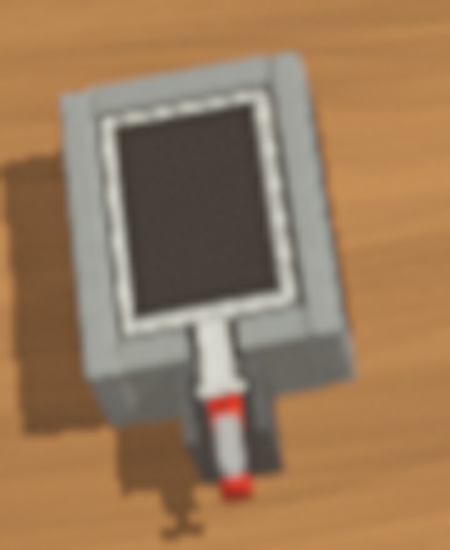

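Two racks could be meant. In the top view, (240,221) has four black pegs and a pale handle on a dark base, so it is the peg_rack. (294,255) carries four pale bridges and is the bystander. The turquoise and yellow racks are excluded. Now I'll measure.

Run:
```python
from h import *
import pickle
o,F=pickle.load(open('f0.pkl','rb'))
t,s=F['top'],F['scene']
def comp(f,mask,seed):
    n,l=cv2.connectedComponents(mask.astype(np.uint8),connectivity=4);return l==l[seed[1],seed[0]]
# black rubber
for n,f,sd in [('top',t,(398,232)),('scene',s,(175,216))]:
    im=f['img'].astype(int); m=comp(f,im.max(2)<90,sd); 
    c=max(cv2.findContours(m.astype(np.uint8),0,2)[0],key=cv2.contourArea).reshape(-1,2)
    P=onz(f,c,70)[:,:2].astype(np.float32); print(n,'rubber',m.sum(),cv2.minAreaRect(P))
    g=comp(f,im.min(2)>150,{'top':(375,205),'scene':(0,0)}[n]) if n=='top' else None
    # red
    r=(im[...,0]>150)&(im[...,1]<70)&(im[...,2]<70)
    k,l,st,ce=cv2.connectedComponentsWithStats(r.astype(np.uint8))
    for i in range(1,k):
        if st[i,4]>5 and 300*0+abs(ce[i,0]-sd[0])<60: print(' red',ce[i],st[i,4],onz(f,[ce[i]],60)[0])
print(t['img'][216:228,228:252].max(2)[::1])
print(s['img'][210,295:315])
```

```text
top rubber 2011 ((537.5846557617188, -139.75909423828125), (136.8212127685547, 86.8785400390625), 4.508007049560547)
 red [385.         160.42105263] 19 [ 715.48790406 -122.06514095   60.        ]
 red [387.77777778 179.44444444] 9 [ 665.94832218 -125.53990503   60.        ]
scene rubber 1004 ((536.2255859375, -140.45120239257812), (129.38697814941406, 81.05654907226562), 4.429751873016357)
 red [179.66666667 255.44444444] 9 [ 665.23846755 -128.56742082   60.        ]
 red [181.5        272.33333333] 12 [ 719.18825287 -125.46097717   60.        ]
[[ 95  96 112 157 189 198 197 197 195 189 170 126  78  51  44  42  43  44
   43  43  49  59  68  74]
 [ 94  95 102 133 177 196 199 199 197 195 184 149  97  59  45  42  42  43
   44  45  46  52  65  74]
 [ 94  94  96 115 158 190 199 199 198 198 191 166 119  74  50  43  42  43
   43  44  44  48  60  70]
 [ 96  94  95 102 133 178 198 200 200 198 192 177 142  94  59  44  42  43
   43  43  44  45  53  65]
 [ 96  96  95  96 115 158 191 201 201 197 190 182 164 121  74  49  43  42
   43  42  44  45  47  57]
 [ 96  95  95  96 104 135 177 199 202 196 
[... 266 characters left out ...]
  97  96  95  95  98 121 163 182 174 161 146 128 107  89  74  58  47
   43  42  42  43  45  45]
 [114  99  96  96  96  96 108 138 153 141 123 107  94  88  83  78  65  51
   43  42  43  44  44  44]
 [124 106  97  95  95  97 100 111 117 108  95  88  84  83  84  82  71  55
   44  42  42  43  44  45]
 [130 112  99  95  95  96  97  98 100  97  89  86  85  84  84  79  69  53
   45  42  42  42  44  45]]
[[138  93  58]
 [138  92  58]
 [137  94  59]
 [135  98  63]
 [133 103  68]
 [130 105  70]
 [132 107  70]
 [142 116  77]
 [165 136  90]
 [187 156 104]
 [202 171 116]
 [208 177 122]
 [210 180 123]
 [210 179 122]
 [204 171 115]
 [196 156 101]
 [191 142  89]
 [189 136  83]
 [189 137  82]
 [190 138  83]]
```

Run:
```python
from h import *
import pickle
o,F=pickle.load(open('f0.pkl','rb'))
t,s=F['top'],F['scene']
big=cv2.resize(t['img'][190:290,210:330],None,fx=6,fy=6,interpolation=cv2.INTER_CUBIC).astype(int)
hdr=(big[...,2]>78)&(big[...,1]>120)
n,l,st,ce=cv2.connectedComponentsWithStats(hdr.astype(np.uint8))
for i in range(1,n):
    if st[i,4]>500:
        c=max(cv2.findContours((l==i).astype(np.uint8),0,2)[0],key=cv2.contourArea).reshape(-1,2)
        P=onz(t,(c+0.5)/6-0.5+[210,190],87)[:,:2].astype(np.float32);print(i,ce[i],cv2.minAreaRect(P))
# peg base corners (crop px) on table
c=np.array([[62,105],[172,348],[318,310]])/6+[210,190]
print(onz(t,c,16))
sc=np.array([[500,225],[565,290],[535,310],[483,262]])/7+[230,170]
Q=onz(s,sc,87);print(Q,Q.mean(0))
```

```text
1 [454.14637002  32.69203747] ((624.7189331054688, 130.67955017089844), (31.541461944580078, 8.450166702270508), 41.43685531616211)
2 [154.16807512 164.92676056] ((573.5202026367188, 251.1236114501953), (36.449825286865234, 14.666906356811523), 25.676544189453125)
3 [548.15199398 268.06696764] ((528.7549438476562, 94.22647094726562), (37.99861526489258, 7.08035135269165), 65.93888854980469)
4 [536.75285714 295.27857143] ((517.9448852539062, 99.38319396972656), (39.14659881591797, 6.974556922912598), 64.39036560058594)
5 [500.88995077 377.33333333] ((486.8527526855469, 115.38137817382812), (15.00918197631836, 37.31557083129883), 64.52328491210938)
6 [454.8456948  473.37510656] ((449.6947326660156, 133.22080993652344), (37.30344772338867, 5.852999687194824), 64.1739501953125)
7 [443.54568745 501.36891546] ((438.6982421875, 137.55894470214844), (38.789859771728516, 5.494268417358398), 63.46852111816406)
[[611.39139823 297.50528531  16.        ]
 [506.51885598 250.1363148   16.        ]
 [521.51189121 188.65162182  16.        ]]
[[553.34745639 243.511107    87.        ]
 [589.1967183  265.44456072  87.        ]
 [597.06345668 251.30801299  87.        ]
 [570.58158444 233.42005454  87.        ]] [577.54730395 248.42093381  87.        ]
```

Call:
move_arm(
  increments=[
    {"dx": -0.051, "dy": -0.025},
    {"dx": -0.051, "dy": -0.025},
    {"dx": -0.051, "dy": -0.025},
    {"dx": -0.051, "dy": -0.025},
    {"dx": -0.051, "dy": -0.025},
    {"dx": -0.051, "dy": -0.025},
    {"dx": -0.051, "dy": -0.025},
    {"rz": -0.18},
    {"rz": -0.18},
    {"rz": -0.18},
    {"rz": -0.18},
    {"rz": -0.06},
  ],
)

```text
schema error: expected keys jaw, dx, dy, dz, rx, ry, rz
```

```bash
cat >> h.py <<'E'
def delta(o,target,yawx):
    """target TCP world, desired tool-x yaw (rad) pointing down -> shift in tool axes, rotvec"""
    Rm=rot(o['orientation']);d=Rm.T@(np.array(target)-o['position'])
    x=np.array([np.cos(yawx),np.sin(yawx),0]);z=np.array([0,0,-1.]);D=np.c_[x,np.cross(z,x),z]
    rv=R.from_matrix(Rm.T@D).as_rotvec()
    print('t',round(o['time'],2),'pos',o['position'].round(1),'f',o['ft_force'].round(1),'w',round(o['gripper_width'],3),'shift mm',d.round(1),'rotvec',rv.round(3))
E
python3 - <<'E'
from h import *
import pickle
o=get_obs();delta(o,[574,250,190],np.radians(205.2))
f=grab_frame('wrist');save('w1',f['img']);pickle.dump((o,f),open('w1.pkl','wb'))
print(proj(f,[574,250,87],o))
E
```

```text
t 0.15 pos [209.8 614.6 191.3] f [1.  0.7 0.1] w 0.995 shift mm [-462.5 -227.5    1.7] rotvec [-0.001 -0.001 -0.769]
[[109.92119749 532.15460001]]
```

View pics/w1.png

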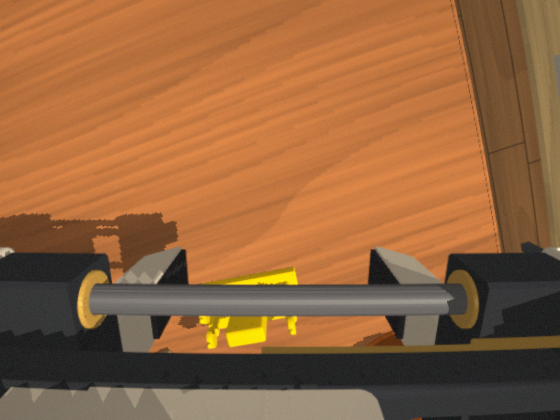

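The arm hasn't moved, because every row needs all seven keys; the picture is the same as before.

Call:
move_arm(
  increments=[
    {"jaw": 0.09, "dx": -0.051, "dy": -0.025, "dz": 0, "rx": 0, "ry": 0, "rz": 0},
    {"jaw": 0.09, "dx": -0.051, "dy": -0.025, "dz": 0, "rx": 0, "ry": 0, "rz": 0},
    {"jaw": 0.09, "dx": -0.051, "dy": -0.025, "dz": 0, "rx": 0, "ry": 0, "rz": 0},
    {"jaw": 0.09, "dx": -0.051, "dy": -0.025, "dz": 0, "rx": 0, "ry": 0, "rz": 0},
    {"jaw": 0.09, "dx": -0.051, "dy": -0.025, "dz": 0, "rx": 0, "ry": 0, "rz": 0},
    {"jaw": 0.09, "dx": -0.051, "dy": -0.025, "dz": 0, "rx": 0, "ry": 0, "rz": 0},
    {"jaw": 0.09, "dx": -0.051, "dy": -0.025, "dz": 0, "rx": 0, "ry": 0, "rz": 0},
    {"jaw": 0.09, "dx": 0, "dy": 0, "dz": 0, "rx": 0, "ry": 0, "rz": -0.18},
    {"jaw": 0.09, "dx": 0, "dy": 0, "dz": 0, "rx": 0, "ry": 0, "rz": -0.18},
    {"jaw": 0.09, "dx": 0, "dy": 0, "dz": 0, "rx": 0, "ry": 0, "rz": -0.18},
    {"jaw": 0.09, "dx": 0, "dy": 0, "dz": 0, "rx": 0, "ry": 0, "rz": -0.18},
    {"jaw": 0.09, "dx": 0, "dy": 0, "dz": 0, "rx": 0, "ry": 0, "rz": -0.05},
  ],
)

```text
time: 1.7
position: [499.4, 323.1, 187.9]
orientation: [-0.002, -0.231, 0.973, -0.001]
ft_force: [0.6, 0.4, 0.3]
gripper_width: 0.983
```

```bash
cat > look.py <<'E'
from h import *
import pickle,sys
n=sys.argv[1];o=get_obs();delta(o,[float(a) for a in sys.argv[2:5]],np.radians(float(sys.argv[5])))
f=grab_frame('wrist');save(n,f['img']);pickle.dump((o,f),open(n+'.pkl','wb'))
print(proj(f,[574,250,87],o),o['joint_pos'].round(2))
E
python3 look.py w2 574 250 190 205.2
```

```text
t 1.7 pos [499.4 323.1 187.9] f [0.6 0.4 0.3] w 0.983 shift mm [-33.8 -98.9  -2.2] rotvec [-0.001 -0.005  0.026]
[[170.06684066 237.5306534 ]] [-0.26  0.42 -0.47  1.69  0.21  1.09  1.25]
```

View pics/w2.png

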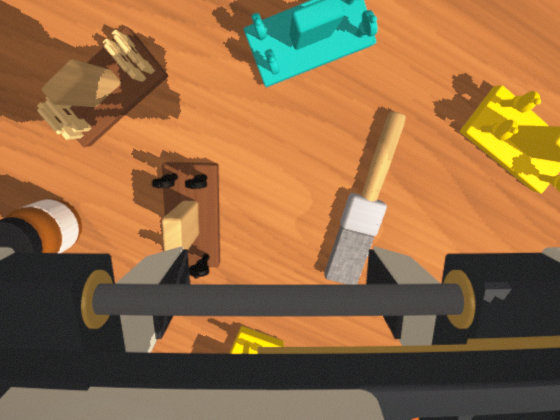

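The wrist view shows the peg rack at (190,215) with black pegs at (163,181), (197,181) and (200,266), and its handle at (180,228). The bridge rack is at (100,85) and the jar at (40,230). I'll centre over the peg rack.

Call:
move_arm(
  increments=[
    {"jaw": 0.09, "dx": -0.017, "dy": -0.05, "dz": 0, "rx": 0, "ry": 0, "rz": 0.026},
    {"jaw": 0.09, "dx": -0.017, "dy": -0.049, "dz": 0, "rx": 0, "ry": 0, "rz": 0},
    {"jaw": 0.09, "dx": 0, "dy": 0, "dz": 0, "rx": 0, "ry": 0, "rz": 0},
  ],
)

```text
time: 2.12
position: [574.7, 248.0, 187.4]
orientation: [-0.002, -0.218, 0.976, -0.001]
ft_force: [-0.3, -0.7, 1.6]
gripper_width: 0.981
```

```bash
python3 look.py w3 574 250 190 205.2
```

```text
t 2.12 pos [574.7 248.  187.4] f [-0.3 -0.7  1.6] w 0.981 shift mm [-0.2  2.1 -2.6] rotvec [-0.001 -0.005  0.   ]
[[280.61091765 201.84722717]] [-0.14  0.47 -0.43  1.61  0.21  1.11  1.4 ]
```

View pics/w3.png

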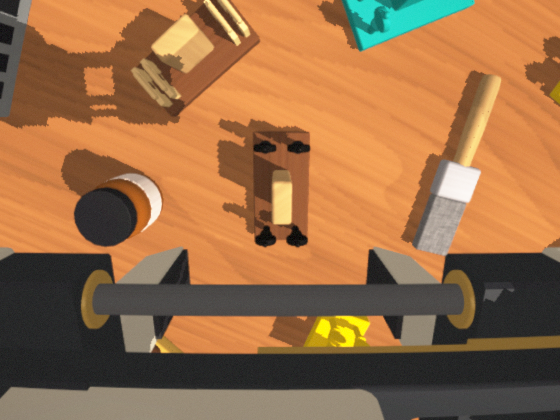

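The peg rack is now almost aligned, with its handle top at about (283,198), four black pegs around it, and nothing under the finger paths. I'll measure the handle.

Run:
```python
from h import *
import pickle
o,f=pickle.load(open('w3.pkl','rb'))
crop('w3c',f,235,325,120,255,4)
def go(m0,seed,z,n,x0,y0):
    k,l=cv2.connectedComponents(m0.astype(np.uint8));m=l==l[seed[1]*6-y0*6,seed[0]*6-x0*6]
    c=max(cv2.findContours(m.astype(np.uint8),0,2)[0],key=cv2.contourArea).reshape(-1,2)
    px=(c+.5)/6-.5+[x0,y0]
    P=onz(f,px,z,o)[:,:2].astype(np.float32);print(n,px.min(0),px.max(0),cv2.minAreaRect(P))
big=cv2.resize(f['img'][120:255,235:325],None,fx=6,fy=6,interpolation=cv2.INTER_CUBIC).astype(int)
for thr in (95,105,115,125): go((big[...,2]>thr),(283,200),87,'handle%d'%thr,235,120)
```

```text
handle95 [272.41666667 181.25      ] [291.75 223.75] ((574.208251953125, 251.61375427246094), (38.479400634765625, 16.846271514892578), 25.695688247680664)
handle105 [272.91666667 181.91666667] [291.41666667 223.41666667] ((574.344482421875, 251.7327423095703), (37.64755630493164, 16.126951217651367), 25.548940658569336)
handle115 [273.41666667 182.58333333] [291.25       223.08333333] ((574.4296875, 251.85919189453125), (36.71669006347656, 15.565778732299805), 25.243650436401367)
handle125 [274.08333333 183.08333333] [291.08333333 222.91666667] ((574.4700927734375, 252.1056365966797), (36.120933532714844, 14.818310737609863), 25.243267059326172)
```

View pics/w3c.png

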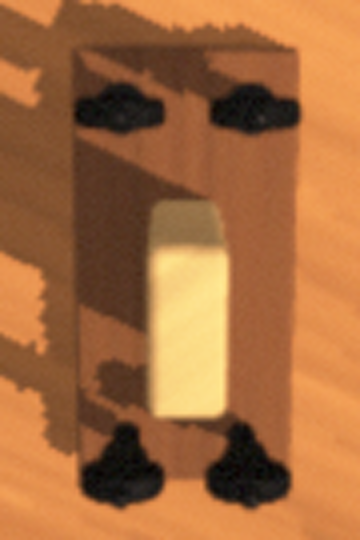

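Two views agree: the handle is at (574, 252), yaw about 25.4°, and the size fits 40 x 18 mm. I'll descend.

Call:
move_arm(
  increments=[
    {"jaw": 0.06, "dx": -0.001, "dy": 0.0036, "dz": 0.035, "rx": 0, "ry": -0.004, "rz": -0.003},
    {"jaw": 0.06, "dx": 0, "dy": 0, "dz": 0.035, "rx": 0, "ry": 0, "rz": 0},
    {"jaw": 0.06, "dx": 0, "dy": 0, "dz": 0.02, "rx": 0, "ry": 0, "rz": 0},
    {"jaw": 0.06, "dx": 0, "dy": 0, "dz": 0, "rx": 0, "ry": 0, "rz": 0},
  ],
)

```text
time: 2.68
position: [568.1, 261.0, 96.2]
orientation: [-0.001, -0.223, 0.975, 0.002]
ft_force: [-0.0, -0.6, -0.1]
gripper_width: 0.656
```

```bash
python3 look.py w4 574.2 251.7 46 205.4
```

```text
t 2.67 pos [568.1 261.   96.2] f [-0.  -0.6 -0.1] w 0.656 shift mm [ -1.5 -11.2  50.1] rotvec [ 0.005 -0.     0.007]
[[258.13323244 236.354051  ]] [-0.17  0.56 -0.41  1.7   0.26  0.94  1.35]
```

View pics/w4.png

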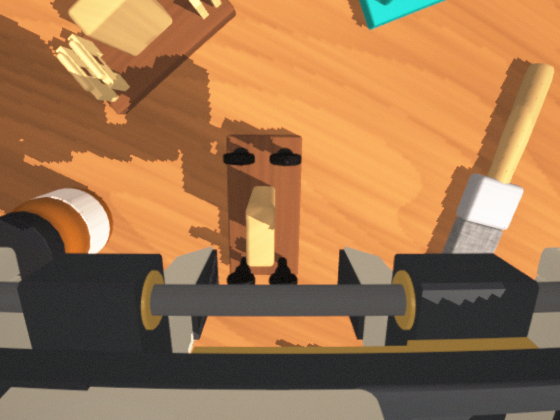

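The drift is about 11 mm sideways. In the wrist view the handle sits at (260,238), left of the finger midline at about (280). I'll correct that before descending.

Call:
move_arm(
  increments=[
    {"jaw": 0.06, "dx": -0.001, "dy": -0.011, "dz": 0, "rx": 0.005, "ry": 0, "rz": 0.006},
    {"jaw": 0.06, "dx": 0, "dy": 0, "dz": 0, "rx": 0, "ry": 0, "rz": 0},
  ],
)

```text
time: 2.98
position: [575.9, 252.8, 99.6]
orientation: [0.003, -0.221, 0.975, 0.0]
ft_force: [0.6, -0.2, -0.5]
gripper_width: 0.652
```

```bash
python3 -c "
from h import *
delta(get_obs(),[574.2,251.7,46],np.radians(205.4))"
```

```text
t 2.98 pos [575.9 252.8  99.6] f [ 0.6 -0.2 -0.5] w 0.652 shift mm [ 2.3 -0.2 53.6] rotvec [-0.     0.005  0.002]
```

Call:
move_arm(
  increments=[
    {"jaw": 0.06, "dx": 0.002, "dy": 0, "dz": 0.02, "rx": 0, "ry": 0.003, "rz": 0},
    {"jaw": 0.06, "dx": 0, "dy": 0, "dz": 0.015, "rx": 0, "ry": 0, "rz": 0},
    {"jaw": 0.06, "dx": 0, "dy": 0, "dz": 0, "rx": 0, "ry": 0, "rz": 0},
  ],
)

```text
time: 3.35
position: [574.5, 251.8, 62.9]
orientation: [0.002, -0.22, 0.975, 0.0]
ft_force: [-0.5, -0.1, -0.2]
gripper_width: 0.653
```

```bash
python3 look.py w5 574.2 251.7 46 205.4
```

```text
t 3.35 pos [574.5 251.8  62.9] f [-0.5 -0.1 -0.2] w 0.653 shift mm [ 0.4  0.1 16.9] rotvec [-0.     0.003  0.001]
[[275.51404507 254.29991401]] [-0.17  0.6  -0.39  1.71  0.28  0.88  1.34]
```

View pics/w5.png

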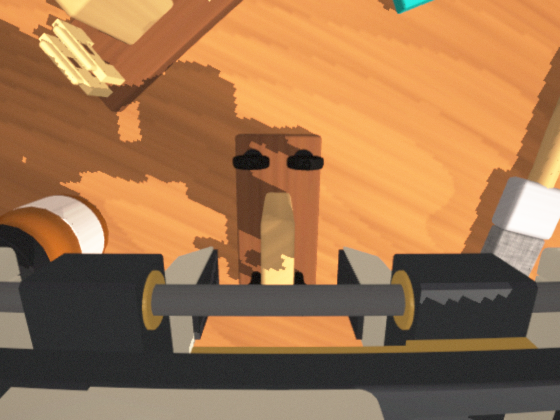

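The handle at (278,245) is centred between the fingers at about (215) and (340). I'll go down and grip.

Call:
move_arm(
  increments=[
    {"jaw": 0.06, "dx": 0, "dy": 0, "dz": 0.017, "rx": 0, "ry": 0.002, "rz": 0},
    {"jaw": 0.06, "dx": 0, "dy": 0, "dz": 0, "rx": 0, "ry": 0, "rz": 0},
  ],
)

```text
time: 3.65
position: [574.9, 252.2, 45.4]
orientation: [0.001, -0.22, 0.975, 0.0]
ft_force: [-0.1, 0.9, -0.7]
gripper_width: 0.656
```

```bash
python3 -c "
from h import *
delta(get_obs(),[574.2,251.7,46],np.radians(205.4))"
```

```text
t 3.65 pos [574.9 252.2  45.4] f [-0.1  0.9 -0.7] w 0.656 shift mm [ 0.9 -0.1 -0.6] rotvec [-0.     0.002  0.001]
```

Call:
move_arm(
  increments=[
    {"jaw": 0.005, "dx": 0, "dy": 0, "dz": 0, "rx": 0, "ry": 0, "rz": 0},
    {"jaw": 0.005, "dx": 0, "dy": 0, "dz": 0, "rx": 0, "ry": 0, "rz": 0},
    {"jaw": 0.005, "dx": 0, "dy": 0, "dz": 0, "rx": 0, "ry": 0, "rz": 0},
    {"jaw": 0.005, "dx": 0, "dy": 0, "dz": 0, "rx": 0, "ry": 0, "rz": 0},
    {"jaw": 0.005, "dx": 0, "dy": 0, "dz": 0, "rx": 0, "ry": 0, "rz": 0},
  ],
  force=30,
)

```text
time: 4.28
position: [575.9, 252.6, 46.4]
orientation: [0.002, -0.22, 0.975, 0.0]
ft_force: [0.4, -0.5, -1.0]
gripper_width: 0.191
```

```bash
python3 -c "
from h import *
delta(get_obs(),[574.2,251.7,46],np.radians(205.4))"
```

```text
t 4.28 pos [575.9 252.6  46.4] f [ 0.4 -0.5 -1. ] w 0.191 shift mm [ 1.9 -0.1  0.4] rotvec [-0.     0.004  0.001]
```

Gripped at 17.5 mm, which fits the 18 mm handle. I'll lift.

Call:
move_arm(
  increments=[
    {"jaw": 0.005, "dx": 0, "dy": 0, "dz": -0.01, "rx": 0, "ry": 0, "rz": 0},
    {"jaw": 0.005, "dx": 0, "dy": 0, "dz": -0.03, "rx": 0, "ry": 0, "rz": 0},
    {"jaw": 0.005, "dx": 0, "dy": 0, "dz": -0.03, "rx": 0, "ry": 0, "rz": 0},
    {"jaw": 0.005, "dx": 0, "dy": 0, "dz": -0.03, "rx": 0, "ry": 0, "rz": 0},
    {"jaw": 0.005, "dx": 0, "dy": 0, "dz": -0.025, "rx": 0, "ry": 0, "rz": 0},
    {"jaw": 0.005, "dx": 0, "dy": 0, "dz": 0, "rx": 0, "ry": 0, "rz": 0},
  ],
)

```text
time: 5.03
position: [572.7, 251.5, 174.5]
orientation: [-0.001, -0.221, 0.975, -0.0]
ft_force: [-0.3, 0.6, -3.2]
gripper_width: 0.19
```

```bash
python3 look.py w6 537 -140 170 184.5
```

```text
t 5.03 pos [572.7 251.5 174.5] f [-0.3  0.6 -3.2] w 0.19 shift mm [ 200.7 -338.     4.9] rotvec [-0.    -0.002  0.366]
[[275.90481322 205.54458712]] [-0.14  0.48 -0.43  1.63  0.22  1.08  1.39]
```

View pics/w6.png

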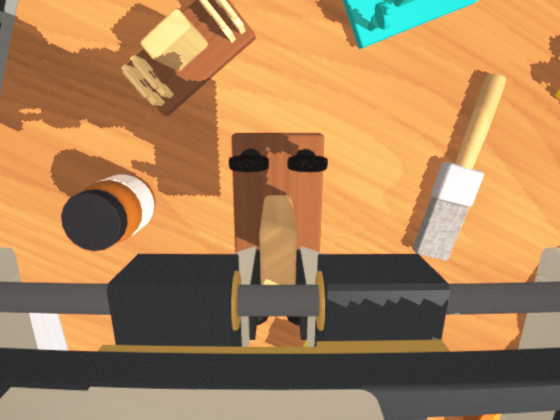

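The rack is held straight in the fingers and clear of the table, about 3 N. I'll carry it to the dryer.

Call:
move_arm(
  increments=[
    {"jaw": 0.005, "dx": 0.015, "dy": -0.025, "dz": 0, "rx": 0, "ry": 0, "rz": 0},
    {"jaw": 0.005, "dx": 0.025, "dy": -0.042, "dz": 0, "rx": 0, "ry": 0, "rz": 0},
    {"jaw": 0.005, "dx": 0.025, "dy": -0.042, "dz": 0, "rx": 0, "ry": 0, "rz": 0},
    {"jaw": 0.005, "dx": 0.025, "dy": -0.042, "dz": 0, "rx": 0, "ry": 0, "rz": 0},
    {"jaw": 0.005, "dx": 0.025, "dy": -0.042, "dz": 0, "rx": 0, "ry": 0, "rz": 0},
    {"jaw": 0.005, "dx": 0.025, "dy": -0.042, "dz": 0, "rx": 0, "ry": 0, "rz": 0},
    {"jaw": 0.005, "dx": 0.025, "dy": -0.042, "dz": 0, "rx": 0, "ry": 0, "rz": 0},
    {"jaw": 0.005, "dx": 0.015, "dy": -0.025, "dz": 0, "rx": 0, "ry": 0, "rz": 0},
    {"jaw": 0.005, "dx": 0, "dy": 0, "dz": 0, "rx": 0, "ry": 0, "rz": 0.12},
    {"jaw": 0.005, "dx": 0, "dy": 0, "dz": 0, "rx": 0, "ry": 0, "rz": 0.12},
    {"jaw": 0.005, "dx": 0, "dy": 0, "dz": 0, "rx": 0, "ry": 0, "rz": 0.12},
    {"jaw": 0.005, "dx": 0, "dy": 0, "dz": 0, "rx": 0, "ry": 0, "rz": 0},
  ],
)

```text
time: 6.58
position: [522.0, -111.5, 152.6]
orientation: [-0.019, -0.037, 0.999, 0.001]
ft_force: [0.4, -0.1, -2.7]
gripper_width: 0.186
```

```bash
python3 look.py w7 537 -140 170 184.5
```

```text
t 6.58 pos [ 522.  -111.5  152.6] f [ 0.4 -0.1 -2.7] w 0.186 shift mm [-12.1 -29.4 -18. ] rotvec [ 0.004 -0.038 -0.004]
[[662.46647561 296.79256595]] [ 0.36  0.35 -0.25  1.85  0.11  1.    1.71]
```

View pics/w7.png

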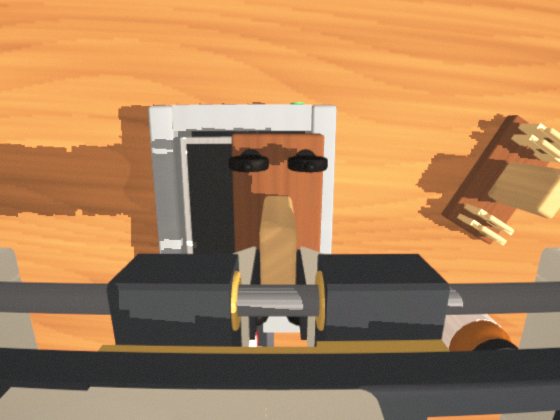

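Over the dryer, the white platform frame starts at (185,140) and the rack is still straight in the grip. The tool has tilted by 0.038 rad and sunk about 20 mm. I'll level and centre it.

Call:
move_arm(
  increments=[
    {"jaw": 0.005, "dx": -0.006, "dy": -0.015, "dz": -0.008, "rx": 0.003, "ry": -0.03, "rz": -0.004},
    {"jaw": 0.005, "dx": -0.006, "dy": -0.014, "dz": -0.004, "rx": 0, "ry": -0.008, "rz": 0},
    {"jaw": 0.005, "dx": 0, "dy": 0, "dz": 0, "rx": 0, "ry": 0, "rz": 0},
  ],
)

```text
time: 7.0
position: [535.8, -139.5, 162.5]
orientation: [-0.002, -0.043, 0.999, 0.001]
ft_force: [0.2, 0.2, -3.0]
gripper_width: 0.188
```

```bash
python3 look.py w8 538 -140 160 184.5
python3 - <<'E'
from h import *
import pickle
f=grab_frame('top');s=grab_frame('scene');pickle.dump((f,s),open('t8.pkl','wb'))
crop('t8',f,340,460,140,290,4)
E
```

```text
t 7.0 pos [ 535.8 -139.5  162.5] f [ 0.2  0.2 -3. ] w 0.188 shift mm [-2.2 -0.7  2.5] rotvec [ 0.002 -0.003  0.008]
[[676.72596584 280.96510757]] [ 0.41  0.34 -0.25  1.83  0.1   0.99  1.78]
```

View pics/w8.png

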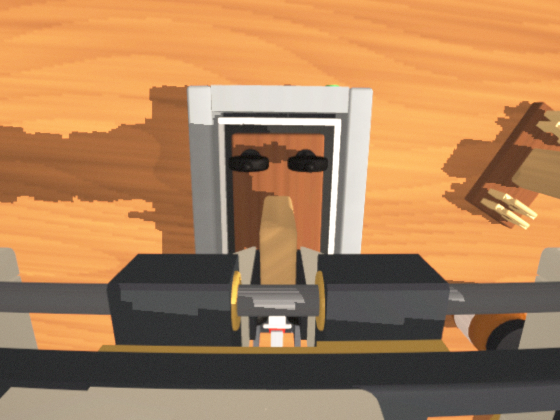

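View pics/t8.png

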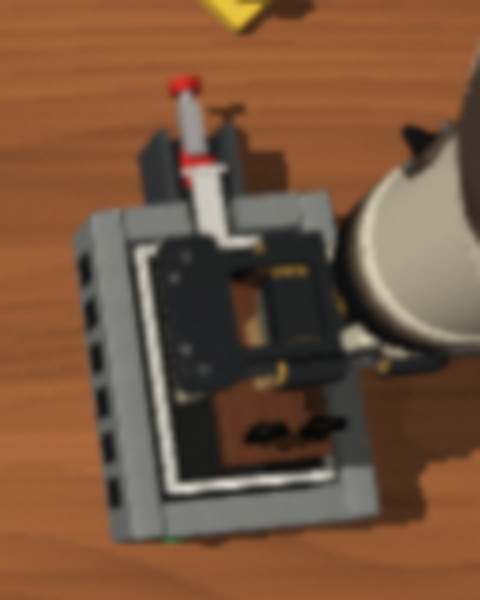

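Run:
```python
from h import *
import pickle
o,f=pickle.load(open('w8.pkl','rb'))
im=f['img'].astype(int)
for row in (145,160,180,200,220): 
    r=im[row].min(1); w=np.where(r>195)[0]; w=w[(w>205)&(w<350)]; b=np.where((im[row].max(1)<60))[0]
    print(row,w.min(),w[w<280].max(),w[w>280].min(),w.max())
rot_=rot(o['orientation'])
def tool(uv,z): 
    P=onz(f,uv,z,o); return ((P-o['position'])@rot_).round(1), P.round(1)
print('white outer r200',tool([(222,200),(341,200)],70))
print('white top outer',tool([(222,119),(338,119)],70))
print('box far corners',tool([(189,88),(371,90)],70))
zb=o['position'][2]-46+16
print('rack far corners',tool([(233,135),(322,135)],zb))
```

```text
Traceback (most recent call last):
ValueError: zero-size array to reduction operation maximum which has no identity
```

Run:
```python
from h import *
import pickle
o,f=pickle.load(open('w8.pkl','rb'))
im=f['img'].astype(int)
print(im[200,212:236].min(1),im[200,322:352].min(1)); print(im[80:140,280].min(1))
rot_=rot(o['orientation'])
def tool(uv,z): 
    P=onz(f,uv,z,o); return ((P-o['position'])@rot_).round(1).tolist(), P.round(1).tolist()
print('white outer r200',tool([(222,200),(341,200)],70))
print('white top outer',tool([(222,119),(338,119)],70))
print('box far corners',tool([(189,88),(371,90)],70))
zb=o['position'][2]-46+16
print('rack far corners',tool([(233,135),(322,135)],zb))
```

```text
[122 121 114 109 108 105 106 114 143 177 189 186 182 177 114  53  44  40
  45  39  39  42  44  45] [ 64  65  59  66  66  65  63  61 126 252 254 254 254 253 223 137 109 108
 110 111 117 135 167 198 215 217 218 217 220 218]
[ 95  92  90  91 103 164 208 217 218 218 218 218 220 220 217 218 221 218
 219 220 219 219 218 219 218 217 218 218 217 216 216 193 119  64  47  41
  51 107 222 254 254 254 254 253 219  97  64  64  69  66  67  65  59  53
  53  66  65  68  72  69]
white outer r200 ([[2.9, -47.6, 92.4], [2.8, 54.4, 92.7]], [[536.8, -186.9, 70.0], [528.0, -85.3, 70.0]])
white top outer ([[70.1, -44.9, 92.6], [70.1, 48.9, 92.9]], [[469.6, -190.0, 70.0], [461.4, -96.6, 70.0]])
box far corners ([[94.2, -70.3, 92.7], [92.8, 74.4, 93.0]], [[447.7, -217.4, 70.0], [436.7, -73.2, 70.0]])
rack far corners ([[60.3, -28.2, 30.1], [60.3, 28.5, 30.2]], [[478.1, -172.7, 132.5], [473.2, -116.3, 132.5]])
```

The wrist view puts the platform centre about 4 mm to tool −x and 1 mm to +y of the held rack. That agrees with the top view to 2 mm, and the yaw matches. I'll correct and descend.

Call:
move_arm(
  increments=[
    {"jaw": 0.005, "dx": -0.004, "dy": 0.001, "dz": 0.01, "rx": 0, "ry": -0.002, "rz": 0},
    {"jaw": 0.005, "dx": 0, "dy": 0, "dz": 0.015, "rx": 0, "ry": 0, "rz": 0},
    {"jaw": 0.005, "dx": 0, "dy": 0, "dz": 0.008, "rx": 0, "ry": 0, "rz": 0},
    {"jaw": 0.005, "dx": 0, "dy": 0, "dz": 0, "rx": 0, "ry": 0, "rz": 0},
  ],
  force=45,
)

```text
time: 7.65
position: [538.1, -133.8, 125.3]
orientation: [-0.002, -0.046, 0.999, 0.003]
ft_force: [0.5, 0.3, -3.1]
gripper_width: 0.185
```

```bash
python3 look.py w9 539.5 -138.7 117 184.9
```

```text
t 7.65 pos [ 538.1 -133.8  125.3] f [ 0.5  0.3 -3.1] w 0.185 shift mm [-1.  -5.1  8.3] rotvec [ 0.005 -0.005  0.006]
[[710.70408287 297.75657503]] [ 0.39  0.39 -0.24  1.85  0.11  0.91  1.76]
```

View pics/w9.png

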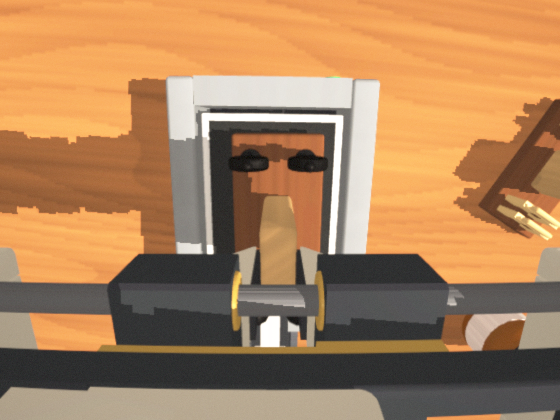

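The rack is about 5 mm too far to tool +y, with a wider black gap on the left of the base at (220,190) than on the right at (328,190). I'll correct that before contact.

Call:
move_arm(
  increments=[
    {"jaw": 0.005, "dx": -0.001, "dy": -0.005, "dz": 0.002, "rx": 0.005, "ry": -0.005, "rz": 0.002},
    {"jaw": 0.005, "dx": 0, "dy": 0, "dz": 0, "rx": 0, "ry": 0, "rz": 0},
  ],
)

```text
time: 7.95
position: [540.3, -139.4, 124.1]
orientation: [0.001, -0.044, 0.999, -0.0]
ft_force: [0.1, 0.6, -3.0]
gripper_width: 0.183
```

```bash
python3 look.py w10 539.5 -138.7 117 184.9
python3 - <<'E'
from h import *
import pickle
o,f=pickle.load(open('w10.pkl','rb'))
im=f['img'].astype(int)
print('L',im[200,190:240].min(1));print('R', im[200,310:352].min(1)); print('T',im[75:145,280].min(1))
crop('w10c',f,180,380,60,260,3)
E
```

```text
t 7.95 pos [ 540.3 -139.4  124.1] f [ 0.1  0.6 -3. ] w 0.183 shift mm [0.8 0.8 7.1] rotvec [-0.001  0.002  0.003]
[[720.42747449 295.99712081]] [ 0.4   0.39 -0.24  1.86  0.12  0.9   1.76]
L [127 126 126 130 131 129 131 126 130 132 129 132 128 126 122 117 111 107
 110 112 111 116 143 178 188 190 190 180 159 101  46  35  44  43  45  39
  40  44  42  40  37  43  38  43  43  46  42  44  43  44]
R [ 72  70  71  71  72  73  75  76  73  74  72  74  69  65  66  67  64  58
  67  65  63  64  63  66  68  65  67  67  68 110 239 254 254 254 254 254
 233 139 113 112 109 110]
T [222 224 223 222 220 220 220 221 221 221 222 222 220 221 221 221 223 222
 221 223 222 220 220 221 220 221 220 212 147 115 105  72  52  44  66 164
 251 255 255 255 255 255 252 191  88  69  72  64  63  65  66  66  62  65
  60  40  41  42  49  55  62  66  70  71  74  72  71  68  60  53]
```

View pics/w10c.png

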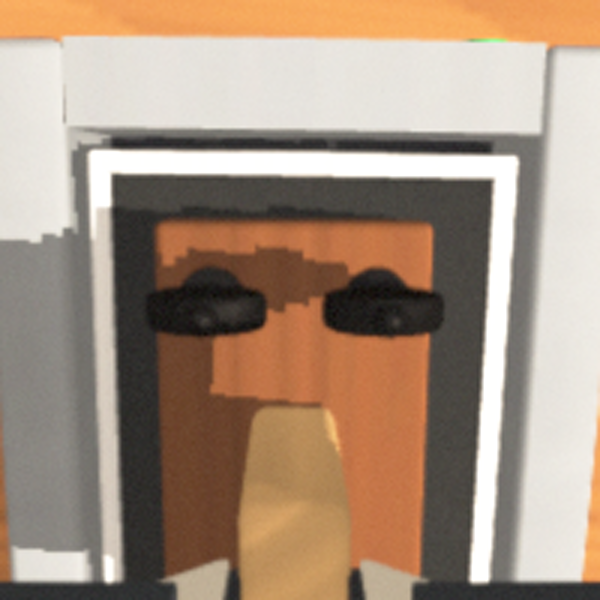

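Run:
```python
from h import *
import pickle
o,f=pickle.load(open('w10.pkl','rb'));r=rot(o['orientation'])
T=lambda uv,z:((onz(f,uv,z,o)-o['position'])@r).round(1).tolist()
print(T([(212,200),(347,200)],70),T([(210,110.5),(352,112)],70),T([(233,135),(324,135)],94))
```

```text
[[12.0, -48.5, 54.1], [12.1, 51.6, 54.0]] [[75.9, -46.8, 54.0], [75.0, 51.8, 53.9]] [[60.3, -28.2, 30.0], [60.3, 29.7, 29.9]]
```

The platform edges are at ±50 mm about tool y +1.5 and at 75 mm along x. The rack is within about 1 mm of centre. I'll lower it to contact.

Call:
move_arm(
  increments=[
    {"jaw": 0.005, "dx": 0, "dy": 0.001, "dz": 0.004, "rx": 0, "ry": 0, "rz": 0},
    {"jaw": 0.005, "dx": 0, "dy": 0, "dz": 0.004, "rx": 0, "ry": 0, "rz": 0},
    {"jaw": 0.005, "dx": 0, "dy": 0, "dz": 0.004, "rx": 0, "ry": 0, "rz": 0},
    {"jaw": 0.005, "dx": 0, "dy": 0, "dz": 0, "rx": 0, "ry": 0, "rz": 0},
  ],
)

```text
time: 8.5
position: [541.3, -138.6, 112.8]
orientation: [0.002, -0.044, 0.999, -0.001]
ft_force: [-0.9, -0.3, 0.6]
gripper_width: 0.188
```

```bash
python3 look.py w11 539.5 -138.7 92 184.9
python3 - <<'E'
from h import *
import pickle
o,f=pickle.load(open('w11.pkl','rb'))
crop('w11c',f,180,380,60,260,3)
E
```

```text
t 8.5 pos [ 541.3 -138.6  112.8] f [-0.9 -0.3  0.6] w 0.188 shift mm [ 1.9  0.1 20.8] rotvec [-0.002  0.004  0.003]
[[733.3139404  300.94726544]] [ 0.39  0.41 -0.24  1.86  0.12  0.88  1.76]
```

View pics/w11c.png

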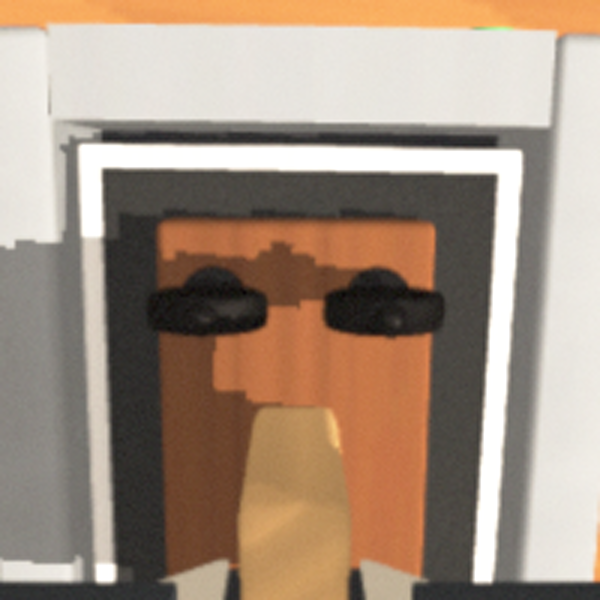

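Contact: the wrist force went from −3.1 to +0.6 N, so the lift carries the rack, which is central and upright. Now I press.

Call:
move_arm(
  increments=[
    {"jaw": 0.005, "dx": 0.001, "dy": 0, "dz": 0.005, "rx": 0, "ry": 0.003, "rz": 0},
    {"jaw": 0.005, "dx": 0, "dy": 0, "dz": 0.005, "rx": 0, "ry": 0, "rz": 0},
    {"jaw": 0.005, "dx": 0, "dy": 0, "dz": 0.005, "rx": 0, "ry": 0, "rz": 0},
    {"jaw": 0.005, "dx": 0, "dy": 0, "dz": 0, "rx": 0, "ry": 0, "rz": 0},
  ],
)

```text
time: 9.05
position: [541.4, -138.7, 102.7]
orientation: [0.002, -0.044, 0.999, -0.002]
ft_force: [-1.8, 0.9, 4.5]
gripper_width: 0.19
```

```bash
python3 -c "
from h import *
delta(get_obs(),[539.5,-138.7,90],np.radians(184.9))"
```

```text
t 9.05 pos [ 541.4 -138.7  102.7] f [-1.8  0.9  4.5] w 0.19 shift mm [ 2.   0.2 12.7] rotvec [-0.003  0.003  0.003]
```

Call:
move_arm(
  increments=[
    {"jaw": 0.005, "dx": 0.001, "dy": 0, "dz": 0.006, "rx": 0, "ry": 0.002, "rz": 0},
    {"jaw": 0.005, "dx": 0, "dy": 0, "dz": 0.006, "rx": 0, "ry": 0, "rz": 0},
    {"jaw": 0.005, "dx": 0, "dy": 0, "dz": 0.005, "rx": 0, "ry": 0, "rz": 0},
  ],
)

```text
time: 9.43
position: [541.6, -138.8, 88.6]
orientation: [0.002, -0.044, 0.999, -0.002]
ft_force: [-4.0, -0.5, 10.4]
gripper_width: 0.188
```

```bash
python3 -c "
from h import *
delta(get_obs(),[539.5,-138.7,90],np.radians(184.9))"
```

```text
t 9.43 pos [ 541.6 -138.8   88.6] f [-4.  -0.5 10.4] w 0.188 shift mm [ 2.1  0.3 -1.4] rotvec [-0.005  0.003  0.003]
```

Call:
move_arm(
  increments=[
    {"jaw": 0.005, "dx": 0.001, "dy": 0, "dz": 0.003, "rx": 0, "ry": 0, "rz": 0},
    {"jaw": 0.005, "dx": 0, "dy": 0, "dz": 0.002, "rx": 0, "ry": 0, "rz": 0},
  ],
)

```text
time: 9.68
position: [541.8, -138.9, 88.1]
orientation: [0.003, -0.044, 0.999, -0.003]
ft_force: [-8.9, 0.5, 18.9]
gripper_width: 0.186
```

```bash
python3 look.py w12 539.5 -138.7 90 184.9
python3 - <<'E'
from h import *
import pickle
o,f=pickle.load(open('w12.pkl','rb'))
a=grab_frame('wrist')
crop('w12c',a,180,380,60,260,3)
t=grab_frame('top');crop('t12',t,350,450,150,285,4)
E
```

```text
t 9.68 pos [ 541.8 -138.9   88.1] f [-8.9  0.5 18.9] w 0.186 shift mm [ 2.2  0.4 -2. ] rotvec [-0.006  0.005  0.003]
[[764.16888038 315.56454643]] [ 0.38  0.44 -0.23  1.88  0.14  0.83  1.74]
```

View pics/w12c.png

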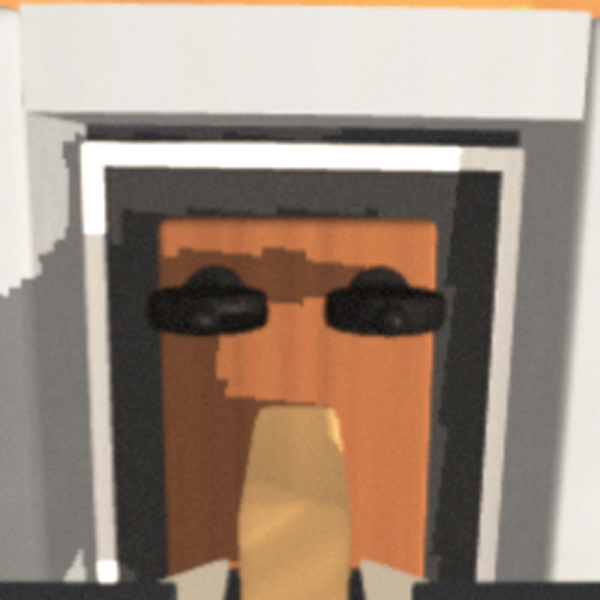

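View pics/t12.png

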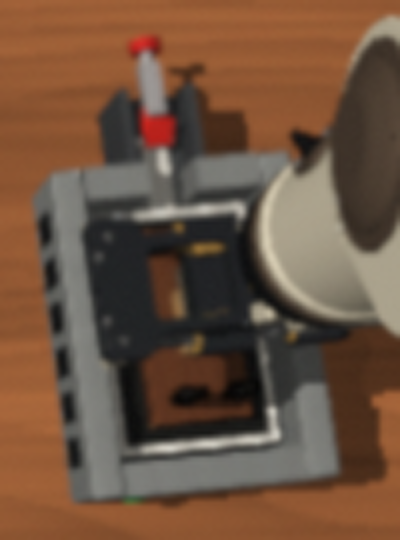

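The platform is on its stop: force jumped to 19 N within 0.5 mm, and it lies visibly well below the rim. The rack is still central, base corners at (160,222) and (436,222) in the crop. In the top view the red nose at (158,130) now shows more red than before, which suggests the bolt has moved over. I'll ease up and check the catch before opening.

Call:
move_arm(
  increments=[
    {"jaw": 0.005, "dx": 0, "dy": 0, "dz": -0.003, "rx": 0, "ry": 0, "rz": 0},
    {"jaw": 0.005, "dx": 0, "dy": 0, "dz": -0.002, "rx": 0, "ry": 0, "rz": 0},
    {"jaw": 0.005, "dx": 0, "dy": 0, "dz": -0.001, "rx": 0, "ry": 0, "rz": 0},
    {"jaw": 0.005, "dx": 0, "dy": 0, "dz": 0, "rx": 0, "ry": 0, "rz": 0},
  ],
)

```text
time: 10.32
position: [541.6, -138.4, 95.1]
orientation: [0.003, -0.045, 0.999, -0.003]
ft_force: [0.7, 0.4, -2.8]
gripper_width: 0.185
```

```bash
python3 -c "
from h import *
delta(get_obs(),[539.5,-138.7,94],np.radians(184.9))"
```

```text
t 10.32 pos [ 541.6 -138.4   95.1] f [ 0.7  0.4 -2.8] w 0.185 shift mm [ 2.1 -0.1  1.1] rotvec [-0.006  0.005  0.004]
```

At 95.1 mm the gripper carries the rack's weight (−2.8 N) instead of being pushed up, so the catch holds the platform. I'll lower it by about 1 mm and let go.

Call:
move_arm(
  increments=[
    {"jaw": 0.005, "dx": 0, "dy": 0, "dz": 0.0012, "rx": -0.004, "ry": 0.004, "rz": 0},
    {"jaw": 0.005, "dx": 0, "dy": 0, "dz": 0.0004, "rx": 0, "ry": 0, "rz": 0},
    {"jaw": 0.005, "dx": 0, "dy": 0, "dz": 0, "rx": 0, "ry": 0, "rz": 0},
  ],
)

```text
time: 10.7
position: [541.5, -139.2, 94.5]
orientation: [0.0, -0.044, 0.999, -0.001]
ft_force: [-1.9, -0.2, 2.1]
gripper_width: 0.188
```

```bash
python3 -c "
from h import *
delta(get_obs(),[539.5,-138.7,94],np.radians(184.9))"
```

```text
t 10.7 pos [ 541.5 -139.2   94.5] f [-1.9 -0.2  2.1] w 0.188 shift mm [2.  0.7 0.5] rotvec [-0.003  0.     0.003]
```

Supported, with +2 N. I'll open to about 50 mm.

Call:
move_arm(
  increments=[
    {"jaw": 0.03, "dx": 0, "dy": 0, "dz": 0, "rx": 0, "ry": 0, "rz": 0},
    {"jaw": 0.05, "dx": 0, "dy": 0, "dz": 0, "rx": 0, "ry": 0, "rz": 0},
    {"jaw": 0.05, "dx": 0, "dy": 0, "dz": 0, "rx": 0, "ry": 0, "rz": 0},
    {"jaw": 0.05, "dx": 0, "dy": 0, "dz": 0, "rx": 0, "ry": 0, "rz": 0},
  ],
)

```text
time: 11.2
position: [542.3, -139.1, 94.1]
orientation: [0.001, -0.044, 0.999, -0.001]
ft_force: [-0.4, -0.2, -0.5]
gripper_width: 0.534
```

```bash
python3 look.py w13 541.5 -138.7 94 184.9
```

```text
t 11.2 pos [ 542.3 -139.1   94.1] f [-0.4 -0.2 -0.5] w 0.534 shift mm [0.7 0.5 0.1] rotvec [-0.002  0.001  0.003]
[[756.33492252 310.62528102]] [ 0.39  0.44 -0.23  1.87  0.13  0.85  1.75]
```

View pics/w13.png

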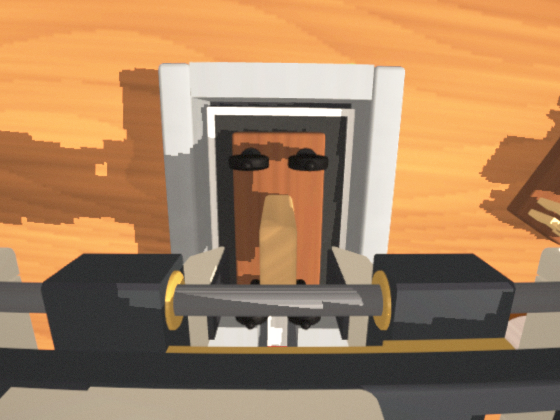

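The fingers are clear on both sides and the rack stayed put at (278,200). I'll retreat straight up.

Call:
move_arm(
  increments=[
    {"jaw": 0.05, "dx": 0, "dy": 0, "dz": -0.015, "rx": 0, "ry": 0, "rz": 0},
    {"jaw": 0.05, "dx": 0, "dy": 0, "dz": -0.02, "rx": 0, "ry": 0, "rz": 0},
    {"jaw": 0.05, "dx": 0, "dy": 0, "dz": -0.02, "rx": 0, "ry": 0, "rz": 0},
    {"jaw": 0.05, "dx": 0, "dy": 0, "dz": -0.03, "rx": 0, "ry": 0, "rz": 0},
    {"jaw": 0.05, "dx": 0, "dy": 0, "dz": -0.04, "rx": 0, "ry": 0, "rz": 0},
    {"jaw": 0.05, "dx": 0, "dy": -0.04, "dz": -0.03, "rx": 0, "ry": 0, "rz": 0},
    {"jaw": 0.05, "dx": 0, "dy": -0.06, "dz": 0, "rx": 0, "ry": 0, "rz": 0},
    {"jaw": 0.05, "dx": 0, "dy": -0.06, "dz": 0, "rx": 0, "ry": 0, "rz": 0},
    {"jaw": 0.05, "dx": 0, "dy": -0.05, "dz": 0, "rx": 0, "ry": 0, "rz": 0},
    {"jaw": 0.05, "dx": 0, "dy": 0, "dz": 0, "rx": 0, "ry": 0, "rz": 0},
  ],
)

```text
time: 12.5
position: [564.3, -352.6, 267.3]
orientation: [0.006, -0.047, 0.999, -0.004]
ft_force: [-0.1, 0.7, -0.6]
gripper_width: 0.545
```

Run:
```python
from h import *
import pickle
o=get_obs();print(o['time'],o['position'],o['ft_force'])
t=grab_frame('top');s=grab_frame('scene');pickle.dump((t,s),open('end.pkl','wb'))
save('tend',t['img']);crop('cend',t,350,450,150,285,4);crop('send',s,135,225,175,285,5)
```

```text
12.5 [ 564.27183249 -352.61361388  267.28921193] [-0.12235365  0.69654173 -0.62865836]
```

View pics/tend.png

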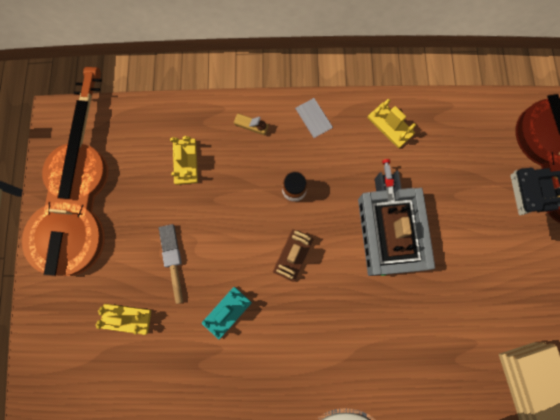

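View pics/cend.png

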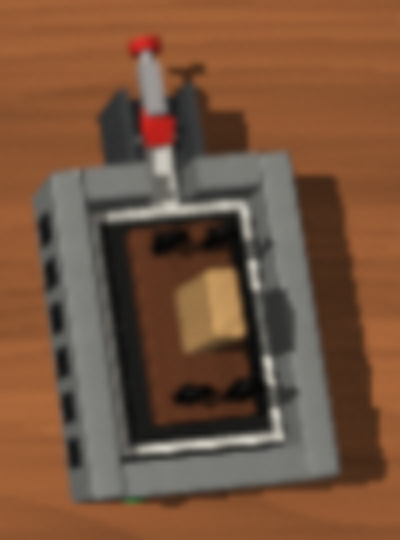

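View pics/send.png

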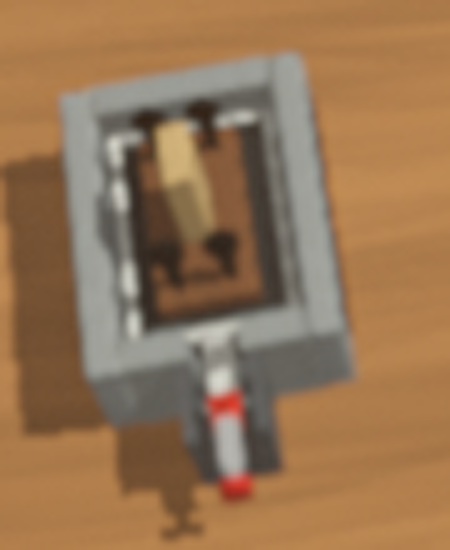

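The lift is down below the rim with the rack upright in it, and the bridge rack is unmoved at (294,255). One last numeric check of centring and depth before handing in.

Run:
```python
from h import *
import pickle
t,s=pickle.load(open('end.pkl','rb'))
L=np.array([538.3,-139.2]);u=np.array([np.cos(.082),np.sin(.082)]);v=np.array([-u[1],u[0]])
for n,f,c,z in [('top handle',t,np.array([[210,272],[237,265],[246,338],[213,346]])/4+[350,150],135.5),('scene handle',s,np.array([[158,125],[182,122],[206,180],[175,186]])/5+[135,175],135.5)]:
    P=onz(f,c,z)[:,:2];m=P.mean(0);print(n,m.round(1),((m-L)@u).round(1),((m-L)@v).round(1))
# base corners visible in top at z=48.5+16
c=np.array([[128,228],[153,424],[253,412]])/4+[350,150];P=onz(t,c,64.5)[:,:2]
m=(P[0]+P[2])/2;print('base',P.round(0).tolist(),m.round(1),((m-L)@u).round(1),((m-L)@v).round(1))
```

```text
top handle [ 536.3 -141. ] -2.1 -1.6
scene handle [ 541.  -135.2] 3.0 3.8
base [[595.0, -105.0], [476.0, -113.0], [482.0, -174.0]] [ 538.5 -139.5] 0.2 -0.3
```

```bash
python3 -c "
from h import *
print(get_obs()['time'],hand_in())"
```

```text
the job is handed in; nothing more can be done
12.6 None
```

I set the black-peg rack down in the middle of the dryer's lift, lengthwise, and pressed it home. The catch held, so I let go, moved the arm clear and handed in at 12.6 s.

**Catch:** I pressed to the stop, where the wrist read about 19 N. On easing up, the gripper was no longer pushed upward and carried the rack's weight with the platform about 21 mm down. After I let go, the top and scene pictures show the platform still below the rim and the rack upright.

**Centring:** The rack's base corners in the top view put it within about 1 mm of the platform centre. The rougher handle-top readings disagreed with that and with each other, at about −2 mm from the top camera and +3 to +4 mm from the scene camera. I put that down to hand-picked corners and the 2 mm calibration.

**Bystanders:** The rack of bridges is where it was in the top view, and nothing else looks moved.

**Drift on the way:** The arm wandered by up to about 11 mm sideways and sank and tilted slightly while carrying the rack. I corrected each of these before the grasp or the contact.

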